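Find the weighted cat and show it to the camera

ROBOT

A 6-joint arm with a two-finger parallel gripper is mounted at the origin on the work surface. World frame = base frame: x ahead of the robot, y to its left, z up, the work surface at z = 0. Lengths are in mm, angles in rad, forces in N, time in s.
With the tool pointing down it reaches from about 275 to 1000 mm from the base axis. Payload 8.4 kg.
Tool frame: the origin (TCP) lies on the centre line of the jaws, within the pads' length; the fingertips stand r.tip_reach ahead of it and the grasp point (between the pads) lies 11 mm behind it (r.tip_reach is the distance from the TCP to the fingertips, in mm); z points along the fingers, y is the line along which they close (so a half turn about z gives the same grasp; the last joint's range is limited). The gripper opens to 85 mm and grips with 20 to 120 N. Pads are 22 mm wide; open, the fingers measure 114 mm over their backs; the gripper's body (76 mm by 85 mm) begins 54 mm behind the grasp point. The pads swing forward as they close: fully open they stand 13 mm farther back than shut.
Start: joints at [1.207, 0.353, 1.633, -0, 1.155, -0.002], TCP at [221.223, 584.541, 239.281] pointing down, gripper open.
Joint ranges: [-2.63, 2.63], [-0.92, 2.1], [0.06, 2.66], [-1.3, 4.44], [0, 2.69], [-3.02, 3.02]. Speed limits (rad/s): [2.22, 2.22, 2.79, 3.14, 3.14, 3.14].

INTERFACE

Orientations are given as [roll, pitch, yaw] about the fixed x, y, z axes, in that order (R = Rz(yaw) Ry(pitch) Rx(roll)).
In Python, from rig import r gives the robot as it stands.
- The arm moves only by the tool carry_out, never from a script. Its argument "targets" is a list of rows, each an object with "dp": the shift along the tool's x, y, z in mm, a list of three; "yaw": the turn about the tool's z in degrees. A call has 1 to 12 rows; each row is the pose to reach, as a shift and turn from the pose commanded when the call began, along the tool's axes at that moment; what a row does not reach only later rows make up. A row lasts 1/8 s, in which the tool goes at most 62.5 mm and 10.7 degrees, less where a joint would pass 70% of its speed; a pose out of reach is approached as far as the arm can. A call with a gripper value outside its range is refused whole. "fingers" is the opening, from -1 (shut) to 1 (fully open), so that 0 is half open, set as the call begins (left out, the last holds). The fingers move at their own pace and stop on an object; "grip_force" is the grip in N (left out, the last holds). Time passes only in rows, so rows that repeat a pose let the fingers close. It gives the time, the measured TCP pose, the force, the opening and the grip force at its end, in the units of the state.
- r.sense(): the state, without advancing time (a new reading comes with each control period).
- r.grab_frame(name): name is "scene" or "top" or "wrist"; returns the picture (420x560x3 uint8, red, green, blue); there is no depth.
- r.get_calibration(name): a dict with "fx", "fy", "cx", "cy" (pixels), "rvec" (rotation vector, rad) and "tvec" (3), from world to camera coordinates, as OpenCV has them. Camera axes: x right, y down, z forward; pixel columns grow to the right and rows downward; lengths in mm; the calibration is good to about 2 mm. The wrist camera is an equidistant fisheye: a pixel r from the principal point sees the ray r / f radians off the axis. A picture is of the moment at which its call begins: read the wrist's pose just before it. get_calibration takes no time and is no camera call; for the wrist camera it gives the pose at the moment of the call.
- r.sign_off(): hands the job in; it is judged then, once.
The state is a dict: "clock": time; "qpos": joint angles; "qvel": joint speeds; "joint_efforts": joint torques, N m; "eef_pos": TCP position; "tcp_rot": TCP orientation; "contact_force": force on the tool from outside, world axes, zero at the start; "wrist_torque": the same for the moment, N m; "opening": opening from 0.0 (shut) to 1.0 (fully open); "grasp_force": force on a finger pad.
Only numpy, scipy, OpenCV 4.12 (cv2) and the standard library are available. Lean on these libraries where they do the work, as an engineer would, in place of code of your own. Each camera call takes 0.05 s, during which the arm holds its last target. There are 200 camera calls.

TASK

Turn the photo light's dimmer knob fully clockwise to its stop. Then weigh the two black cat figurines on the cork mat by lifting them one at a time well clear of the mat, first the left one (as seen from the robot), which you stand gently back upright on the mat, then the right one; only one has a steel slug hidden in its plinth. Finish while still holding the heavier cat, upright and still, a few centimetres above the middle of the white display disc without touching it, with the lighter cat standing upright on the mat and let go, and everything else left where it was.

Things in the scene. Friction and masses are not known exactly. Their poses are not given: they have to be found in the camera images.
- dimmer (a joint): angle of the photo light's dimmer knob in rad: 0 fully down, 2.6 fully up at a hard end stop; it grows as the knob is turned clockwise seen from above. It stays where it is left; turning takes about 0.04 N m. It starts 0.5 to 1.5 rad short of the stop.
- dimmer_grip (a point): grip point of the black dimmer knob, on its vertical axis, 82 mm above the table; it turns with the knob. The knob is an upright bar 42 mm long (point x), 14 mm wide (point y), reaching 7 mm above this point, on a 44 mm disc whose top lies 23 mm below it. It sits on a fixed grey box 110 x 90 x 45 mm, left or right of the mat.
- mat: fixed cork mat 220 x 300 x 8 mm on which the two cats stand side by side along its y axis; origin at the centre of its underside on the table, z up.
- cat_left: the cat on the robot's left (larger y): sitting black cat on a square wood plinth 64 x 64 x 38 mm. Origin at the centre of the plinth's underside, z up, face to +x. Its flat sides at y = +-16 mm (32 mm thick) reach from 38 to 88 mm height, 46 mm long in x at the bottom, 34 mm at the top; head 30 mm wide, 81 to 107 mm; ear tips 117 mm. Grip across y at about 72 mm height.
- cat_right: the cat on the robot's right (smaller y); same looks, sizes and axes as cat_left. Either cat may be the heavy one: 0.37 to 0.52 kg in all, the light one 0.13 to 0.20 kg. The weight lies low, in the plinth, where the slug has under 1 mm of play.
- disc_top (a point): centre of the upper face of the white display disc (150 mm diameter, 70 mm above the table), z up.
- stand: the fixed display stand: black box 160 x 160 x 60 mm with the 10 mm thick white disc on top; origin at the centre of its underside on the table. On the other side of the mat from the dimmer.
- jar: bystander: closed glass jar, 72 mm diameter, 85 mm tall, origin at the centre of its underside, beyond the mat.
- pen_cup: bystander: grey pen cup with pens, 72 mm diameter, 150 mm tall with its pens, origin under its centre, beyond the mat.
- gift_boxes: bystander: two small stacked gift boxes, 80 x 80 x 58 mm, origin under their centre, beyond the mat.
- scraper: bystander: print scraper 190 mm long lying flat along its x axis, beyond the dimmer or stand on the right, origin at the middle of its length, under it.
- glue: bystander: white glue bottle, 44 mm diameter, 120 mm tall, origin under its centre, beyond the dimmer or stand on the left.
- tape_roll: bystander: roll of tape 44 mm diameter, 16 mm tall, lying on the near edge of the cork mat, origin under its centre.
- eraser: bystander: eraser 22 x 50 x 14 mm on the far edge of the cork mat, origin under its centre.
Mind the look-alikes: they are no part of the job. Leave any green or pink look-alike of the cat_right alone.

How it is judged (in metres and radians):
On the way, in this order (a step that is already met when the one before it is completed fails the run):
1. the dimmer is turned clockwise to its stop (within 0.12 rad), both cats still standing (value of joint dimmer above 2.48 rad and height (world z) of each of cat_left, cat_right below 0.015 m and angle between each of cat_left, cat_right's own z axis and vertical below 0.1 rad and contact force between each of cat_left, cat_right and mat above 0.5 N), for 0.1 s.
2. the left cat is lifted at least 20 mm clear of the mat for 0.3 s, the right one standing on the mat (height (world z) of cat_left above 0.028 m and contact force between the fingers and cat_left above 1 N and contact force between cat_left and mat below 0.05 N and height (world z) of cat_right below 0.015 m and angle between cat_right's own z axis and vertical below 0.1 rad and contact force between cat_right and mat above 0.5 N), for 0.3 s.
3. the right cat is lifted at least 20 mm clear of the mat for 0.3 s, the left one standing upright on the mat again (height (world z) of cat_right above 0.028 m and contact force between the fingers and cat_right above 1 N and contact force between cat_right and mat below 0.05 N and height (world z) of cat_left below 0.015 m and angle between cat_left's own z axis and vertical below 0.1 rad and contact force between cat_left and mat above 0.5 N), for 0.3 s.
At the end, for the whole second after the job is handed in: Dimmer within 0.12 rad of its stop. Heavier cat held still in the fingers, tilt under 0.26 rad, within 50 mm of the disc's centre, underside 12 to 130 mm above the disc, touching neither stand nor mat. Lighter cat (under 2.7 N on the mat) stands on the mat, upright within 0.1 rad, at rest, let go (value of joint dimmer above 2.48 rad and ((horizontal distance between cat_left and disc_top below 0.05 m and height (world z) of cat_left between 0.082 and 0.2 m and angle between cat_left's own z axis and vertical below 0.26 rad and linear speed of cat_left below 0.03 m/s and contact force between the fingers and cat_left above 1 N and contact force between cat_left and stand below 0.05 N and contact force between cat_left and mat below 0.05 N and contact force between the fingers and cat_right below 0.05 N and linear speed of cat_right below 0.02 m/s and contact force between cat_right and mat between 0.5 and 2.7 N and height (world z) of cat_right below 0.015 m and angle between cat_right's own z axis and vertical below 0.1 rad) or (horizontal distance between cat_right and disc_top below 0.05 m and height (world z) of cat_right between 0.082 and 0.2 m and angle between cat_right's own z axis and vertical below 0.26 rad and linear speed of cat_right below 0.03 m/s and contact force between the fingers and cat_right above 1 N and contact force between cat_right and stand below 0.05 N and contact force between cat_right and mat below 0.05 N and contact force between the fingers and cat_left below 0.05 N and linear speed of cat_left below 0.02 m/s and contact force between cat_left and mat between 0.5 and 2.7 N and height (world z) of cat_left below 0.015 m and angle between cat_left's own z axis and vertical below 0.1 rad))); the arm keeps its last pose, push and grip.
It fails at once if a cat is tipped by more than 0.6 rad (angle between any of cat_left, cat_right's own z axis and vertical above 0.6 rad).
It fails at once if a cat is dropped or pressed hard onto the mat (over 40 N) (contact force between any of cat_left, cat_right and mat above 40 N).
It fails at once if a bystander is moved by more than 30 mm (distance of any of jar, pen_cup, gift_boxes, scraper, glue, tape_roll, eraser from where it was at the start of the episode above 0.03 m).
It also fails if it takes over 72 s, if anything falls off the work surface, if the arm or the gripper's body presses on something with over 40 N, if the wrist force passes 120 N, or if a joint passes its speed limit or range.

## Working session

There is one attempt and no reset: what is moved stays moved. The work goes in short steps, Python scripts to look and compute and a tool call to move; the robot and the scene stay as the last step left them, time stands still between calls to the robot, and variables do not carry over. Pictures are saved under pics/ and viewed, at most 10 in all, crops included, and the job is handed in when it is done.

Besides the shell and the picture viewer there is one more tool, called as name(argument=value, ...), one argument or row to a line, values as JSON. carry_out: Moves the arm, as the interface text tells. Its arguments: {"type":"object","properties":{"targets":{"type":"array","items":{"type":"object","properties":{"dp":{"type":"array","items":{"type":"number"}},"yaw":{"type":"number"}}}},"fingers":{"type":"number"},"grip_force":{"type":"number"}},"required":["targets"]}

```bash
mkdir -p pics
cat > h.py <<'E'
import numpy as np,cv2
from rig import r
def cal(n):
    c=r.get_calibration(n);K=np.array([[c['fx'],0,c['cx']],[0,c['fy'],c['cy']],[0,0,1.]])
    return K,np.array(c['rvec'],float),np.array(c['tvec'],float)
def ray(n,px):
    K,rv,t=cal(n);R=cv2.Rodrigues(rv)[0];d=np.linalg.inv(K)@[px[0],px[1],1.]
    return -R.T@t,R.T@d
def atz(n,px,z):
    o,d=ray(n,px);return o+d*(z-o[2])/d[2]
def proj(n,P):
    K,rv,t=cal(n);return cv2.projectPoints(np.array(P,float).reshape(-1,1,3),rv,t,K,None)[0].reshape(-1,2)
def save(n,f): 
    im=r.grab_frame(n);cv2.imwrite(f,np.ascontiguousarray(im[:,:,::-1]));return im
E
python3 - <<'E'
from h import *
a=save('top','pics/top.png');b=save('scene','pics/scene.png')
print(r.sense(),r.tip_reach)
for n in('top','scene'):print(r.get_calibration(n))
E
```

```text
{'clock': 0.1, 'qpos': array([ 1.20658654e+00,  3.53631933e-01,  1.63403405e+00, -5.41681081e-06,
        1.15521010e+00, -2.38959482e-03]), 'qvel': array([ 7.14116057e-05,  1.20737364e-03, -3.66694182e-04,  2.31803650e-03,
        4.04738755e-04, -3.70342294e-05]), 'joint_efforts': array([ 2.39693094e-03, -6.06358337e+01, -3.42818034e+01,  1.02556160e-04,
        3.88230023e-03,  3.30940838e-05]), 'eef_pos': array([221.08561892, 584.15364369, 238.61462579]), 'tcp_rot': array([-3.14030922e+00,  1.88604597e-06,  2.77977466e+00]), 'contact_force': array([ 0.06959209,  0.49352232, -0.45625427]), 'wrist_torque': array([-0.05768664, -0.01903693,  0.01323214]), 'grasp_force': 0.0, 'opening': 1.0001356890639665} 8.0
{'fx': 468.33750662973694, 'fy': 468.33750662973694, 'cx': 274.99037494030625, 'cy': 218.32095332810582, 'rvec': array([ 2.10145869, -2.14280669,  0.15776248]), 'tvec': array([  17.419118  ,  591.46680177, 1135.4917348 ])}
{'fx': 391.97070209445025, 'fy': 391.97070209445025, 'cx': 287.98892530852333, 'cy': 207.24266995654966, 'rvec': array([ 1.34958769,  2.29466034, -0.85302232]), 'tvec': array([ 268.17845891, -335.94249796, 1232.50626944])}
```

View pics/top.png

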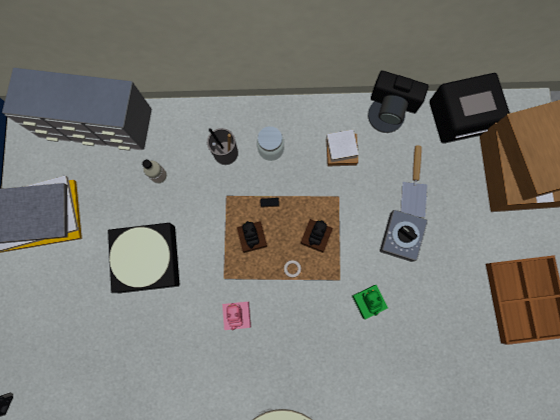

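View pics/scene.png

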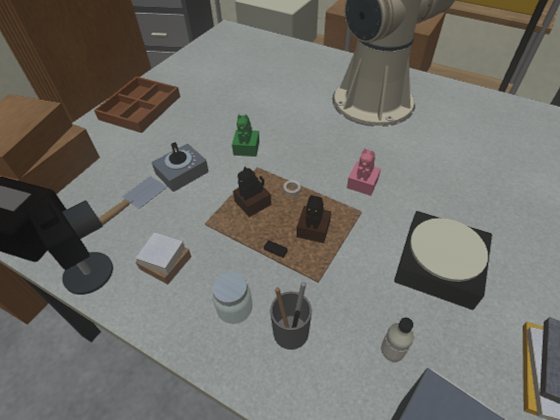

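Top view: the black cats stand on the mat at (252,235) for the left and (317,234) for the right. The look-alikes, off the mat, are green at (371,301) and pink at (236,316). The dimmer is at (406,234) and the disc at (140,257). The tape roll (292,268) and eraser (270,202) are on the mat. I choose the two black cats on the mat and check them in a close crop.

Run:
```python
import cv2,numpy as np
a=cv2.imread('pics/top.png')
def c(x0,y0,x1,y1,s):
    m=cv2.resize(a[y0:y1,x0:x1],None,fx=s,fy=s,interpolation=cv2.INTER_CUBIC)
    m=np.clip(m*1.0*1.6+10,0,255).astype(np.uint8)
    for x in range((x0+9)//10*10,x1,10):
        cv2.line(m,((x-x0)*s,0),((x-x0)*s,6),(0,0,255),1); cv2.putText(m,str(x),((x-x0)*s,16),0,.35,(0,0,255),1)
    for y in range((y0+9)//10*10,y1,10):
        cv2.line(m,(0,(y-y0)*s),(6,(y-y0)*s),(0,0,255),1); cv2.putText(m,str(y),(8,(y-y0)*s+4),0,.35,(0,0,255),1)
    return m
A=c(230,210,340,260,7)
B=c(375,205,435,265,4);C=c(100,215,190,300,2+1)
h=max(B.shape[0],C.shape[0]);p=lambda m:cv2.copyMakeBorder(m,0,h-m.shape[0],0,10,0)
D=np.hstack([p(B),p(C)]);D=cv2.copyMakeBorder(D,0,0,0,A.shape[1]-D.shape[1],0)
cv2.imwrite('pics/crop1.png',np.vstack([A,D[:240]])); print(A.shape,D.shape)
```

```text
(350, 770, 3) (255, 770, 3)
```

View pics/crop1.png

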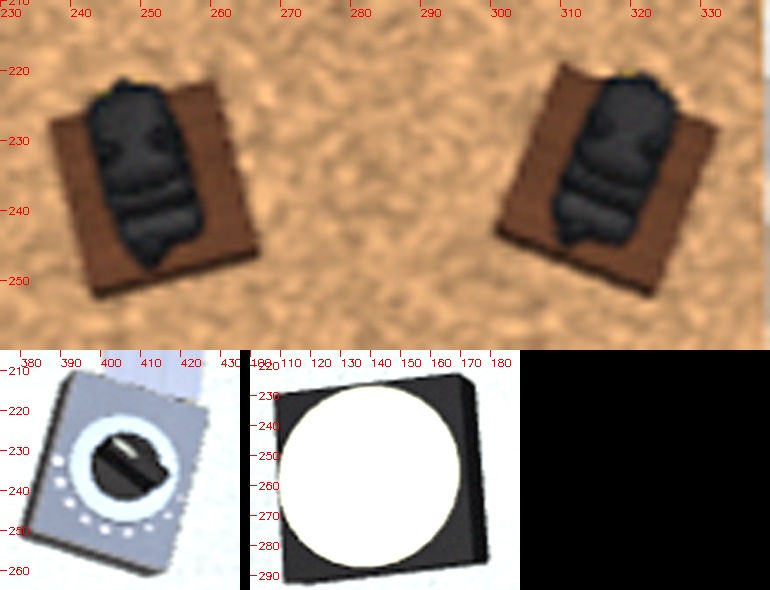

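The crop confirms two black cats on brown plinths. The left plinth's top corners are near (237,227), (261,221), (267,245) and (244,252). The right plinth's are near (310,219), (333,229), (324,251) and (301,243). The knob disc centre is about (407.5,234), with the bar running from upper left to lower right, and the disc spans x 109–170.

```bash
python3 - <<'E'
from h import *
for nm,c in {'L':[(237.1,227.4),(260.7,221.4),(266.9,245),(243.6,251.7)],'R':[(310.3,219),(332.6,228.6),(323.6,251.4),(301,243.1)]}.items():
    P=np.array([atz('top',p,46) for p in c])[:,:2];m=P.mean(0)
    e=[P[(i+1)%4]-P[i] for i in range(4)]
    print(nm,m,[round(np.linalg.norm(v),1) for v in e],[round(np.degrees(np.arctan2(v[1],v[0])),1) for v in e])
print('knob disc',atz('top',(407.5,234),59),'bar',atz('top',(400,229),89),atz('top',(416,236),89))
ds=[(109.5,257),(170,257),(139,226.5),(139,288)]
for p in ds:print('disc',atz('top',p,70)[:2])
s=r.sense();print(s['eef_pos'],s['tcp_rot'])
for n,q in {'bx':[(393,210),(427,220),(416,259.5),(381,249)]}.items():
    P=np.array([atz('top',p,45) for p in q])[:,:2];print(P.mean(0),P)
E
python3 - <<'E'
import cv2,numpy as np
a=cv2.imread('pics/top.png');b=cv2.imread('pics/scene.png')
m=cv2.resize(a[218:250,390:426],None,fx=15,fy=15,interpolation=cv2.INTER_CUBIC)
n=cv2.resize(b[140:175,160:200],None,fx=6,fy=6,interpolation=cv2.INTER_CUBIC)
n=cv2.copyMakeBorder(n,0,480-210,0,0,0)
cv2.imwrite('pics/knob.png',np.clip(np.hstack([m,n])*2.0+15,0,255).astype(np.uint8))
E
```

```text
L [547.56944702  64.77549333] [np.float64(61.8), np.float64(62.4), np.float64(61.0), np.float64(64.3)] [np.float64(-76.8), np.float64(-166.2), np.float64(105.0), np.float64(14.6)]
R [546.36135563 -98.85013324] [np.float64(61.2), np.float64(62.4), np.float64(60.2), np.float64(66.0)] [np.float64(-114.9), np.float64(156.7), np.float64(68.5), np.float64(-22.5)]
knob disc [ 543.66670996 -322.69638966   59.        ] bar [ 552.29075353 -297.55932883   89.        ] [ 534.40652284 -334.91308974   89.        ]
disc [500.00334497 417.09249299]
disc [497.0577734  266.43354873]
disc [574.93819763 345.9636429 ]
disc [422.66015146 341.08041934]
[221.08561892 584.15364369 238.61462579] [-3.14030922e+00  1.88604597e-06  2.77977466e+00]
[ 544.4781957  -318.15598608] [[ 607.64341724 -293.81995624]
 [ 580.110308   -377.57518476]
 [ 481.11334653 -343.21941869]
 [ 509.04571105 -258.00938464]]
```

View pics/knob.png

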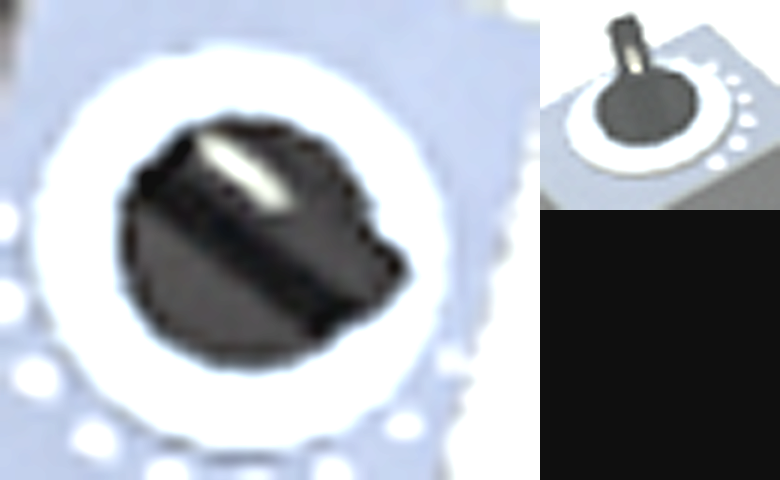

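The knob zoom shows the bar's top running from about (402,228) to (416,237), a slope of roughly 37° down to the right. The disc centre is near (406.5,234). The sizes agree: plinths about 62 mm, display disc about 151 mm. Next I move above the dimmer.

```bash
cat >> h.py <<'E'
def go(p,yaw=None):
    s=r.sense();R=cv2.Rodrigues(np.zeros(3))[0]
    from scipy.spatial.transform import Rotation as Ro
    R=Ro.from_euler('xyz',s['tcp_rot']).as_matrix()
    d=R.T@(np.array(p,float)-s['eef_pos']);o='dp %s n=%.1f'%(np.round(d,1),np.linalg.norm(d)/62.5)
    if yaw is not None: o+=' yaw %.1f'%((np.degrees(s['tcp_rot'][2])-yaw+180)%360-180)
    print(o)
E
python3 - <<'E'
from h import *
go((450,130,240),100);go((544,-320,210),53)
E
```

```text
dp [-374.9 -343.7   -0.9] n=8.1 yaw 59.3
dp [-622.1 -731.3   29.6] n=15.4 yaw 106.3
```

carry_out(
  targets=[
    {"dp": [-40, -40, 0], "yaw": 10},
    {"dp": [-85, -80, 0], "yaw": 20},
    {"dp": [-130, -120, 0], "yaw": 30},
    {"dp": [-175, -160, 0], "yaw": 40},
    {"dp": [-220, -205, 0], "yaw": 50},
    {"dp": [-265, -245, 0], "yaw": 60},
    {"dp": [-310, -290, 0], "yaw": 70},
    {"dp": [-350, -330, 0], "yaw": 80},
    {"dp": [-390, -375, 0], "yaw": 90},
    {"dp": [-425, -420, 0], "yaw": 95},
    {"dp": [-460, -470, 0], "yaw": 100},
    {"dp": [-490, -515, 0], "yaw": 106},
  ],
)

```text
clock: 1.6
eef_pos: [497.4, -72.7, 239.2]
tcp_rot: [-3.142, 0.0, 0.926]
contact_force: [0.0, -0.1, -0.1]
opening: 1.001
grasp_force: 0.0
```

Run:
```python
from h import *
go((544,-320,210),53)
s=r.sense();print(s['eef_pos'],np.degrees(s['tcp_rot']))
```

```text
dp [-169.6  185.9   29.2] n=4.1 yaw 0.1
[497.35569017 -72.71863378 239.17088215] [-1.79999843e+02  1.37234027e-03  5.30582525e+01]
```

carry_out(
  targets=[
    {"dp": [-40, 45, 7], "yaw": 0},
    {"dp": [-80, 90, 15], "yaw": 0},
    {"dp": [-120, 135, 22], "yaw": 0},
    {"dp": [-155, 170, 29], "yaw": 0},
    {"dp": [-170, 186, 29], "yaw": 0},
    {"dp": [-170, 186, 29], "yaw": 0},
  ],
)

```text
clock: 2.35
eef_pos: [544.5, -318.8, 209.9]
tcp_rot: [-3.141, -0.0, 0.928]
contact_force: [-0.3, 0.4, -0.1]
opening: 0.998
grasp_force: 0.0
```

Run:
```python
from h import *
c=r.get_calibration('wrist');print(c)
s=r.sense();print(s['eef_pos'],np.degrees(s['tcp_rot']))
im=save('wrist','pics/w1.png')
b=cv2.resize(im[:,:,::-1],None,fx=1.4,fy=1.4);cv2.imwrite('pics/w1b.png',np.clip(b*1.5+10.,0,255).astype(np.uint8))
```

```text
{'fx': 325.19226210127806, 'fy': 325.19226210127806, 'cx': 279.7335461288775, 'cy': 205.24948072978475, 'rvec': array([-2.74125664,  0.9107948 ,  0.12226477]), 'tvec': array([-626.55656904,   42.30436251,  369.13636043])}
[ 544.47627786 -318.79479527  209.8867199 ] [-1.79960499e+02 -2.28836328e-03  5.31784047e+01]
```

View pics/w1b.png

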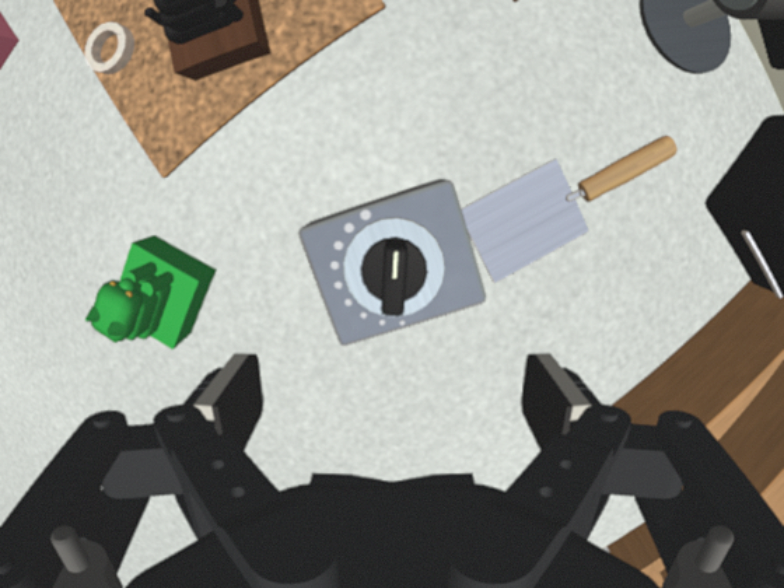

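The wrist view shows the knob disc at about (394,270) in the 1.4x picture. The bar is almost vertical in the picture, from (396,241) to (392,312).

```bash
cat >> h.py <<'E'
def watz(px,z):
    c=r.get_calibration('wrist');R=cv2.Rodrigues(np.array(c['rvec']))[0];t=np.array(c['tvec'])
    v=np.array([(px[0]-c['cx']),(px[1]-c['cy'])]);n=np.linalg.norm(v);a=n/c['fx']
    d=R.T@np.r_[v/n*np.sin(a),np.cos(a)];o=-R.T@t;return o+d*(z-o[2])/d[2]
E
python3 - <<'E'
from h import *
f=lambda x,y,z:watz((x/1.4,y/1.4),z)
print('disc',f(394,270,59),f(361,269,59),f(427,269,59))
a,b=f(396,241,89),f(392.5,312,89);print(a,b,(a+b)/2,np.linalg.norm(a-b),np.degrees(np.arctan2(*(a-b)[1::-1])))
a,b=f(397,250,89),f(395,278,89);print('mark',a,b,np.degrees(np.arctan2(*(a-b)[1::-1])))
go((544,-320,73),51)
E
```

```text
disc [ 545.85898005 -317.45229644   59.        ] [ 529.20409776 -304.19233331   59.        ] [ 563.33776295 -329.62503015   59.        ]
[ 560.90205439 -298.94278672   89.        ] [ 533.97442969 -331.75603363   89.        ] [ 547.43824204 -315.34941018   89.        ] 42.44768715546903 50.62657669580081
mark [ 558.25251064 -303.46751121   89.        ] [ 547.50837583 -316.01142006   89.        ] 49.41921573328876
dp [ -2.2   1.3 137. ] n=2.2 yaw 2.2
```

carry_out(
  targets=[
    {"dp": [2, 0, 45], "yaw": 2.5},
    {"dp": [2, 0, 90], "yaw": 2.5},
    {"dp": [2, 0, 120], "yaw": 2.5},
    {"dp": [2, 0, 136], "yaw": 2.5},
    {"dp": [2, 0, 136], "yaw": 2.5},
  ],
)

```text
clock: 3.02
eef_pos: [545.6, -315.2, 73.9]
tcp_rot: [-3.14, 0.0, 0.887]
contact_force: [-1.1, 0.1, 1.0]
opening: 1.003
grasp_force: 0.0
```

carry_out(
  targets=[
    {"dp": [0, 0, 0], "yaw": 0},
    {"dp": [0, 0, 0], "yaw": 0},
    {"dp": [0, 0, 0], "yaw": 0},
    {"dp": [0, 0, 0], "yaw": 0},
    {"dp": [0, 0, 0], "yaw": 0},
    {"dp": [0, 0, 0], "yaw": 0},
  ],
  fingers=-1,
  grip_force=30,
)

```text
clock: 3.78
eef_pos: [546.9, -317.2, 75.0]
tcp_rot: [3.139, -0.0, 0.886]
contact_force: [4.0, -2.5, 3.5]
opening: 0.156
grasp_force: 36.7
```

carry_out(
  targets=[
    {"dp": [0, 0, 0], "yaw": 8},
    {"dp": [0, 0, 0], "yaw": 16},
    {"dp": [0, 0, 0], "yaw": 24},
    {"dp": [0, 0, 0], "yaw": 30},
    {"dp": [0, 0, 0], "yaw": 30},
  ],
)

```text
clock: 4.4
eef_pos: [547.8, -318.4, 75.1]
tcp_rot: [3.137, -0.003, 0.361]
contact_force: [6.9, -7.4, -0.6]
opening: 0.158
grasp_force: 36.1
```

Run:
```python
from h import *
s=r.sense();print(s['eef_pos'],np.degrees(s['tcp_rot']),s['wrist_torque'],s['qpos'][5],s['opening'])
```

```text
[ 547.84215495 -318.37393899   75.07245617] [ 1.79724366e+02 -1.64199479e-01  2.06905397e+01] [-1.18672517 -1.02101623 -0.00540194] 0.6820091162516944 0.15795506621477534
```

carry_out(
  targets=[
    {"dp": [0.5, 1.5, 0], "yaw": 8},
    {"dp": [0.5, 1.5, 0], "yaw": 16},
    {"dp": [0.5, 1.5, 0], "yaw": 24},
    {"dp": [0.5, 1.5, 0], "yaw": 30},
    {"dp": [0.5, 1.5, 0], "yaw": 30},
  ],
)

```text
clock: 5.03
eef_pos: [548.9, -318.9, 75.5]
tcp_rot: [3.136, -0.003, -0.147]
contact_force: [7.4, -0.9, 5.4]
opening: 0.156
grasp_force: 253.7
```

Run:
```python
from h import *
s=r.sense();print(s['eef_pos'],np.degrees(s['tcp_rot']),s['wrist_torque'],s['qpos'][5],s['opening'])
```

```text
[ 548.89892168 -318.8911762    75.52229811] [179.67468948  -0.18219828  -8.43014334] [-0.15756909 -1.23738912  7.35031325] 1.1950010479417397 0.1563727381937813
```

The torque jumped to 7.4 N m, so the knob is at its stop. I relax slightly, then release.

carry_out(
  targets=[
    {"dp": [0, 0, 0], "yaw": -1},
    {"dp": [0, 0, 0], "yaw": -1},
  ],
)

```text
clock: 5.28
eef_pos: [548.9, -318.9, 75.5]
tcp_rot: [3.136, -0.003, -0.129]
contact_force: [7.3, -2.7, 3.9]
opening: 0.155
grasp_force: 239.0
```

Run:
```python
from h import *
s=r.sense();print(s['eef_pos'],np.degrees(s['tcp_rot']),s['wrist_torque'],s['grasp_force'])
```

```text
[ 548.86954105 -318.85924663   75.47249277] [ 1.79684376e+02 -1.73495608e-01 -7.38489518e+00] [-0.24524314 -1.21333853  6.86446775] 239.0393122471869
```

carry_out(
  targets=[
    {"dp": [0, 0, 0], "yaw": 0},
    {"dp": [0, 0, 0], "yaw": 0},
    {"dp": [0, 0, 0], "yaw": 0},
    {"dp": [0, 0, 0], "yaw": 0},
    {"dp": [0, 0, -20], "yaw": 0},
    {"dp": [0, 0, -60], "yaw": 0},
    {"dp": [0, 0, -110], "yaw": 0},
    {"dp": [0, 0, -140], "yaw": 0},
    {"dp": [0, 0, -140], "yaw": 0},
  ],
  fingers=1,
)

```text
clock: 6.4
eef_pos: [548.4, -318.6, 218.8]
tcp_rot: [3.139, -0.006, -0.144]
contact_force: [0.5, 0.6, -0.3]
opening: 0.998
grasp_force: 0.0
```

Run:
```python
from h import *
go((547,63.5,225),13.5)
s=r.sense();print(s['eef_pos'],np.degrees(s['tcp_rot']))
im=save('wrist','pics/w2.png')
b=cv2.resize(im[:,:,::-1],None,fx=1.4,fy=1.4);cv2.imwrite('pics/w2b.png',np.clip(b*1.5+10.,0,255).astype(np.uint8))
```

```text
dp [ -56.  -377.9   -7.5] n=6.1 yaw -21.7
[ 548.37124685 -318.56329803  218.76060353] [179.86501703  -0.34488433  -8.23562845]
```

View pics/w2b.png

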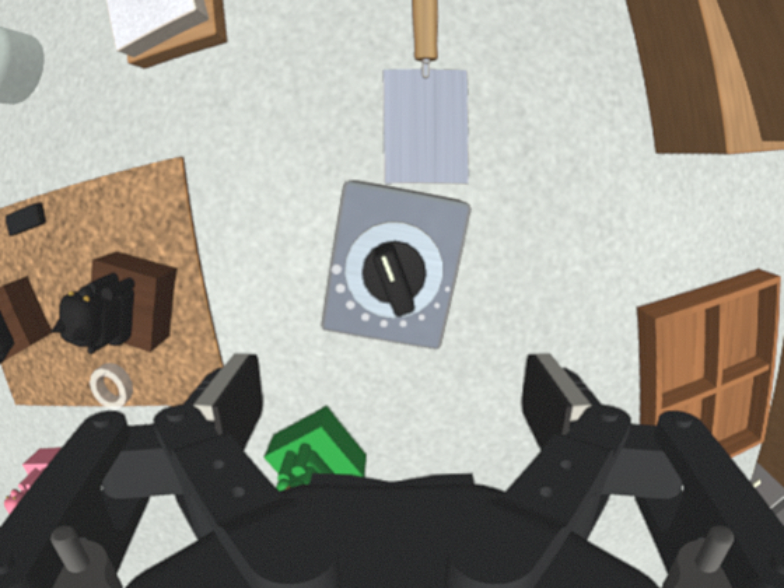

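The wrist view shows the bar from about (385,258) to (406,312), tilted relative to the gripper. It turned less than the wrist did, so I measure its angle.

Run:
```python
from h import *
f=lambda x,y,z:watz((x/1.4,y/1.4),z)
a,b=f(384,258,89),f(391,280,89);print('mark',np.degrees(np.arctan2(*(a-b)[1::-1])))
a,b=f(383,245,89),f(406,311,89);print(a,b,(a+b)/2,np.linalg.norm(a-b),np.degrees(np.arctan2(*(a-b)[1::-1])))
c=f(394,271,59);print(c)
for p in [(337,269),(340,288),(350,305),(364,317),(383,323),(403,323),(422,317),(437,305),(447,289)]:
    d=f(*p,45)-c;print(np.round(np.degrees(np.arctan2(d[1],d[0]))%360),end=' ')
go((548,-318,74),10)
```

```text
mark 8.956055383323053
[ 569.08429359 -315.44112055   89.        ] [ 527.07126448 -323.30456545   89.        ] [ 548.07777904 -319.372843     89.        ] 42.7425827545057 10.601212480663536
[ 545.88974007 -318.83087315   59.        ]
84.0 104.0 124.0 142.0 161.0 181.0 200.0 219.0 238.0 dp [ 1.000e-01 -3.000e-01  1.427e+02] n=2.3 yaw -18.2
```

carry_out(
  targets=[
    {"dp": [0, 0, 40], "yaw": -9},
    {"dp": [0, 0, 80], "yaw": -18},
    {"dp": [0, 0, 120], "yaw": -18},
    {"dp": [0, 0, 143], "yaw": -18},
    {"dp": [0, 0, 143], "yaw": -18},
  ],
)

```text
clock: 7.08
eef_pos: [544.8, -316.5, 68.7]
tcp_rot: [-3.138, 0.004, 0.17]
contact_force: [0.1, 1.1, 0.4]
opening: 0.999
grasp_force: 0.0
```

carry_out(
  targets=[
    {"dp": [0, 0, 0], "yaw": 0},
    {"dp": [0, 0, 0], "yaw": 0},
    {"dp": [0, 0, 0], "yaw": 0},
    {"dp": [0, 0, 0], "yaw": 0},
    {"dp": [0, 0, 0], "yaw": 0},
    {"dp": [0, 0, 0], "yaw": 0},
  ],
  fingers=-1,
  grip_force=30,
)

```text
clock: 7.82
eef_pos: [547.4, -319.0, 72.2]
tcp_rot: [3.139, -0.001, 0.172]
contact_force: [-0.6, -4.9, 3.2]
opening: 0.163
grasp_force: 31.0
```

Run:
```python
from h import *
s=r.sense();print(s['eef_pos'],np.degrees(s['tcp_rot']),s['wrist_torque'],s['grasp_force'])
```

```text
[ 547.41780433 -319.03788268   72.21255402] [ 1.79839679e+02 -6.34012792e-02  9.83914493e+00] [-0.66196874  0.1016098   0.4162459 ] 30.986255125317257
```

carry_out(
  targets=[
    {"dp": [0, 0, 0], "yaw": 2},
    {"dp": [0, 0, 0], "yaw": 4},
    {"dp": [0, 0, 0], "yaw": 6},
    {"dp": [0, 0, 0], "yaw": 6},
  ],
)

```text
clock: 8.32
eef_pos: [547.4, -319.0, 72.3]
tcp_rot: [3.138, -0.001, 0.07]
contact_force: [-2.1, -5.9, 4.9]
opening: 0.162
grasp_force: 90.8
```

Run:
```python
from h import *
s=r.sense();print(s['eef_pos'],np.degrees(s['tcp_rot']),s['wrist_torque'],s['grasp_force'])
```

```text
[ 547.41630428 -319.04382336   72.34390177] [ 1.79799096e+02 -4.85254904e-02  4.01057518e+00] [-0.81509391  0.16682757  2.54382567] 90.8230946213007
```

Torque climbed straight away to 2.5 N m, so the bar at 10° is the end stop. I relax, release, rise, and head to the left cat.

carry_out(
  targets=[
    {"dp": [0, 0, 0], "yaw": -5},
    {"dp": [0, 0, 0], "yaw": -5},
  ],
)

```text
clock: 8.57
eef_pos: [547.4, -319.0, 72.2]
tcp_rot: [3.139, -0.001, 0.155]
contact_force: [-1.5, -6.9, 4.4]
opening: 0.162
grasp_force: 40.0
```

carry_out(
  targets=[
    {"dp": [0, 0, 0], "yaw": 0},
    {"dp": [0, 0, 0], "yaw": 0},
    {"dp": [0, 0, 0], "yaw": 0},
    {"dp": [0, 0, 0], "yaw": 0},
    {"dp": [0, 0, -20], "yaw": 0},
    {"dp": [0, 0, -60], "yaw": 0},
    {"dp": [0, 0, -110], "yaw": 0},
    {"dp": [0, 0, -160], "yaw": 0},
    {"dp": [0, 0, -170], "yaw": 0},
    {"dp": [0, 0, -170], "yaw": 0},
  ],
  fingers=1,
)

```text
clock: 9.82
eef_pos: [547.0, -317.8, 242.7]
tcp_rot: [3.14, -0.002, 0.153]
contact_force: [0.5, -0.2, -0.9]
opening: 1.003
grasp_force: 0.0
```

Run:
```python
from h import *
s=r.sense();print(s['eef_pos'],np.degrees(s['tcp_rot']))
go((547,64,240),13.5)
```

```text
[ 547.03969978 -317.79052559  242.70384644] [ 1.79925604e+02 -9.41441309e-02  8.76886328e+00]
dp [  58.2 -377.3    2.3] n=6.1 yaw -4.7
```

carry_out(
  targets=[
    {"dp": [5, -30, 0], "yaw": 0},
    {"dp": [14, -90, 0], "yaw": 0},
    {"dp": [23, -150, 0], "yaw": 0},
    {"dp": [32, -210, 0], "yaw": -1},
    {"dp": [41, -270, 0], "yaw": -2},
    {"dp": [50, -325, 0], "yaw": -4},
    {"dp": [56, -360, 0], "yaw": -4.7},
    {"dp": [58, -377, 2], "yaw": -4.7},
    {"dp": [58, -377, 2], "yaw": -4.7},
    {"dp": [58, -377, 2], "yaw": -4.7},
  ],
)

```text
clock: 11.08
eef_pos: [546.5, 62.6, 238.8]
tcp_rot: [3.141, 0.001, 0.234]
contact_force: [0.7, -0.3, 0.6]
opening: 1.003
grasp_force: 0.0
```

Run:
```python
from h import *
s=r.sense();print(s['eef_pos'],np.degrees(s['tcp_rot']))
im=save('wrist','pics/w3.png')
b=cv2.resize(im[:,:,::-1],None,fx=1.4,fy=1.4);cv2.imwrite('pics/w3b.png',np.clip(b*1.6+12.,0,255).astype(np.uint8))
```

```text
[546.45273793  62.64180703 238.79797152] [1.79981500e+02 5.97397136e-02 1.34245427e+01]
```

View pics/w3b.png

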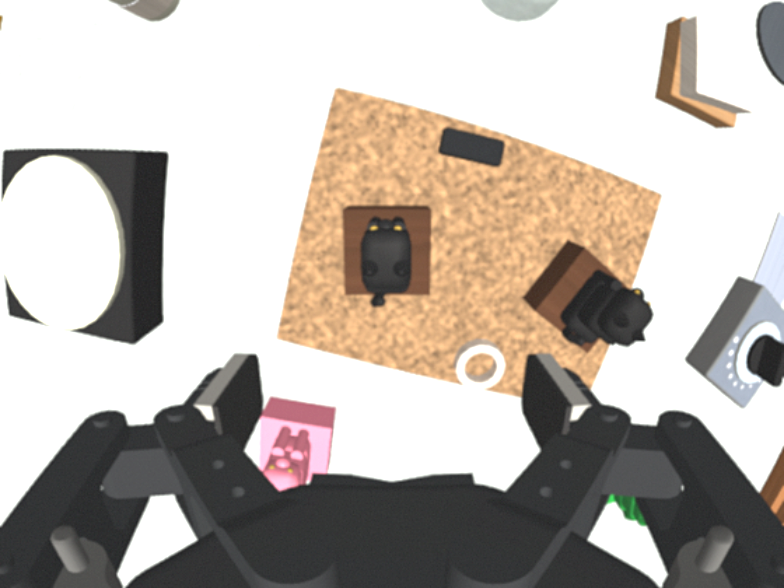

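The wrist view shows the left cat square to the gripper. Its plinth corners are at (344,208), (431,208), (430,294) and (345,294), and the tape roll is at (481,367), clear of the fingers.

Run:
```python
from h import *
f=lambda x,y,z:watz((x/1.4,y/1.4),z)
P=np.array([f(x,y,46) for x,y in [(344,208),(431,208),(430,294),(345,294)]])[:,:2]
e=[P[(i+1)%4]-P[i] for i in range(4)]
print(P,P.mean(0),[round(np.linalg.norm(v),1) for v in e],[round(np.degrees(np.arctan2(v[1],v[0])),1) for v in e])
print('head mid',f(386,262,110))
m=P.mean(0); go((m[0],m[1],75),13.2)
```

```text
[[574.30374378 105.11318348]
 [588.84532227  44.04931506]
 [526.25145392  28.6366158 ]
 [511.3912405   90.74581451]] [550.19794012  67.13623221] [np.float64(62.8), np.float64(64.5), np.float64(63.9), np.float64(64.5)] [np.float64(-76.6), np.float64(-166.2), np.float64(103.5), np.float64(12.9)]
head mid [555.81168259  68.79415753 110.        ]
dp [  4.7  -3.7 164. ] n=2.6 yaw 0.2
```

carry_out(
  targets=[
    {"dp": [5, -3.5, 40], "yaw": 0},
    {"dp": [5, -3.5, 85], "yaw": 0},
    {"dp": [5, -3.5, 125], "yaw": 0},
    {"dp": [5, -3.5, 155], "yaw": 0},
    {"dp": [5, -3.5, 169], "yaw": 0},
    {"dp": [5, -3.5, 169], "yaw": 0},
    {"dp": [5, -3.5, 169], "yaw": 0},
  ],
)

```text
clock: 12.0
eef_pos: [551.6, 68.2, 71.4]
tcp_rot: [3.141, -0.002, 0.235]
contact_force: [0.6, 0.5, -0.1]
opening: 1.002
grasp_force: 0.0
```

carry_out(
  targets=[
    {"dp": [0, 0, 0], "yaw": 0},
    {"dp": [0, 0, 0], "yaw": 0},
    {"dp": [0, 0, 0], "yaw": 0},
    {"dp": [0, 0, 0], "yaw": 0},
    {"dp": [0, 0, 0], "yaw": 0},
    {"dp": [0, 0, 0], "yaw": 0},
  ],
  fingers=-1,
  grip_force=40,
)

```text
clock: 12.75
eef_pos: [551.0, 68.3, 70.7]
tcp_rot: [3.142, -0.0, 0.235]
contact_force: [-0.5, -0.9, 6.5]
opening: 0.369
grasp_force: 44.3
```

carry_out(
  targets=[
    {"dp": [0, 0, -6], "yaw": 0},
    {"dp": [0, 0, -16], "yaw": 0},
    {"dp": [0, 0, -28], "yaw": 0},
    {"dp": [0, 0, -38], "yaw": 0},
    {"dp": [0, 0, -42], "yaw": 0},
    {"dp": [0, 0, -42], "yaw": 0},
    {"dp": [0, 0, -42], "yaw": 0},
    {"dp": [0, 0, -42], "yaw": 0},
    {"dp": [0, 0, -42], "yaw": 0},
    {"dp": [0, 0, -42], "yaw": 0},
  ],
)

```text
clock: 14.0
eef_pos: [550.6, 68.3, 112.2]
tcp_rot: [-3.142, 0.0, 0.235]
contact_force: [-0.5, -0.5, -3.7]
opening: 0.366
grasp_force: 43.2
```

Run:
```python
from h import *
for i in range(4):
    im=save('scene','pics/s2.png');s=r.sense();print(s['eef_pos'],s['contact_force'],s['grasp_force'],s['opening'])
```

```text
[550.65350315  68.33011069 112.17405209] [-0.4433856   0.38993199 -3.90215436] 43.20737466216087 0.3710680880175351
[550.68630152  68.36451549 112.22566317] [ 0.20488688  0.26363553 -2.81094827] 43.20884719491005 0.3658334399935921
[550.67464178  68.33303087 112.23559823] [-0.24151975 -0.5319662  -3.27757498] 43.209469467401505 0.3695297392910392
[550.70401496  68.31562316 112.2622086 ] [ 0.49900087 -0.51533023 -4.58805742] 43.208696991205215 0.3622097585584872
```

Left cat: about 3.7 N, so about 0.37 kg and probably the heavy one. I set it back gently.

carry_out(
  targets=[
    {"dp": [0, 0, 10], "yaw": 0},
    {"dp": [0, 0, 22], "yaw": 0},
    {"dp": [0, 0, 30], "yaw": 0},
    {"dp": [0, 0, 35], "yaw": 0},
    {"dp": [0, 0, 38], "yaw": 0},
    {"dp": [0, 0, 40], "yaw": 0},
    {"dp": [0, 0, 41], "yaw": 0},
    {"dp": [0, 0, 41.5], "yaw": 0},
    {"dp": [0, 0, 41.5], "yaw": 0},
  ],
)

```text
clock: 15.32
eef_pos: [550.8, 68.3, 70.9]
tcp_rot: [3.142, -0.0, 0.235]
contact_force: [-0.1, 1.1, -3.9]
opening: 0.366
grasp_force: 43.2
```

carry_out(
  targets=[
    {"dp": [0, 0, 0.5], "yaw": 0},
    {"dp": [0, 0, 1], "yaw": 0},
    {"dp": [0, 0, 1], "yaw": 0},
    {"dp": [0, 0, 1], "yaw": 0},
  ],
)

```text
clock: 15.82
eef_pos: [550.9, 68.3, 70.7]
tcp_rot: [3.141, -0.001, 0.235]
contact_force: [-2.9, -1.5, 7.5]
opening: 0.364
grasp_force: 44.6
```

carry_out(
  targets=[
    {"dp": [0, 0, -0.4], "yaw": 0},
    {"dp": [0, 0, -0.4], "yaw": 0},
    {"dp": [0, 0, -0.4], "yaw": 0},
  ],
)

```text
clock: 16.2
eef_pos: [550.9, 68.3, 70.7]
tcp_rot: [3.141, -0.0, 0.235]
contact_force: [-1.6, -1.7, 7.2]
opening: 0.368
grasp_force: 44.6
```

carry_out(
  targets=[
    {"dp": [0, 0, 0], "yaw": 0},
    {"dp": [0, 0, 0], "yaw": 0},
    {"dp": [0, 0, 0], "yaw": 0},
    {"dp": [0, 0, 0], "yaw": 0},
    {"dp": [0, 0, 0], "yaw": 0},
    {"dp": [0, 0, -20], "yaw": 0},
    {"dp": [0, 0, -60], "yaw": 0},
    {"dp": [0, 0, -110], "yaw": 0},
    {"dp": [0, 0, -155], "yaw": 0},
    {"dp": [0, 0, -170], "yaw": 0},
    {"dp": [0, 0, -170], "yaw": 0},
  ],
  fingers=1,
)

```text
clock: 17.58
eef_pos: [551.0, 68.4, 240.7]
tcp_rot: [3.141, -0.002, 0.235]
contact_force: [-0.0, -0.1, -0.2]
opening: 0.997
grasp_force: 0.0
```

Run:
```python
from h import *
s=r.sense();print(s['eef_pos'],np.degrees(s['tcp_rot']))
go((549,-97,240),-23)
```

```text
[551.01896913  68.39459257 240.68855531] [ 1.79990121e+02 -8.78354218e-02  1.34716008e+01]
dp [-40.5 160.4   0.7] n=2.6 yaw 36.5
```

carry_out(
  targets=[
    {"dp": [-9, 35, 0], "yaw": 9},
    {"dp": [-20, 80, 0], "yaw": 18},
    {"dp": [-30, 120, 0], "yaw": 27},
    {"dp": [-38, 150, 0], "yaw": 34},
    {"dp": [-40, 160, 0], "yaw": 36.5},
    {"dp": [-40, 160, 0], "yaw": 36.5},
    {"dp": [-40, 160, 0], "yaw": 36.5},
  ],
)

```text
clock: 18.45
eef_pos: [548.9, -95.6, 239.6]
tcp_rot: [-3.142, 0.001, -0.4]
contact_force: [-0.7, 0.4, 0.0]
opening: 1.0
grasp_force: 0.0
```

Run:
```python
from h import *
s=r.sense();print(s['eef_pos'],np.degrees(s['tcp_rot']))
im=save('wrist','pics/w4.png')
b=cv2.resize(im[:,:,::-1],None,fx=1.4,fy=1.4);cv2.imwrite('pics/w4b.png',np.clip(b*1.6+12.,0,255).astype(np.uint8))
```

```text
[548.87556971 -95.59382996 239.56977037] [-1.79995036e+02  6.26418181e-02 -2.29065587e+01]
```

View pics/w4b.png

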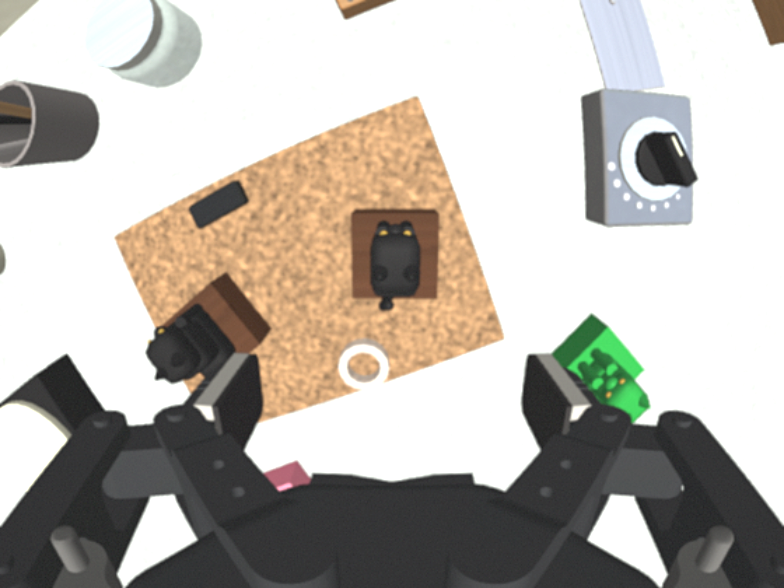

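The left cat stands upright. The right plinth's corners are at (352,211), (438,211), (437,298) and (352,297).

Run:
```python
from h import *
f=lambda x,y,z:watz((x/1.4,y/1.4),z)
P=np.array([f(x,y,46) for x,y in [(352,211),(438,211),(437,298),(352,297)]])[:,:2]
e=[P[(i+1)%4]-P[i] for i in range(4)]
print(P.mean(0),[round(np.linalg.norm(v),1) for v in e],[round(np.degrees(np.arctan2(v[1],v[0])),1) for v in e])
m=P.mean(0); go((m[0],m[1],71),-23)
```

```text
[549.71460004 -97.57062329] [np.float64(62.3), np.float64(65.6), np.float64(64.2), np.float64(64.8)] [np.float64(-112.8), np.float64(157.8), np.float64(66.4), np.float64(-23.9)]
dp [  1.6   1.6 168.8] n=2.7 yaw 0.1
```

carry_out(
  targets=[
    {"dp": [1.5, 1.5, 40], "yaw": 0},
    {"dp": [1.5, 1.5, 85], "yaw": 0},
    {"dp": [1.5, 1.5, 125], "yaw": 0},
    {"dp": [1.5, 1.5, 155], "yaw": 0},
    {"dp": [1.5, 1.5, 169], "yaw": 0},
    {"dp": [1.5, 1.5, 169], "yaw": 0},
    {"dp": [1.5, 1.5, 169], "yaw": 0},
  ],
)

```text
clock: 19.38
eef_pos: [550.8, -98.5, 72.4]
tcp_rot: [-3.141, -0.002, -0.401]
contact_force: [-0.2, 0.8, -1.0]
opening: 1.001
grasp_force: 0.0
```

carry_out(
  targets=[
    {"dp": [0, 0, 0], "yaw": 0},
    {"dp": [0, 0, 0], "yaw": 0},
    {"dp": [0, 0, 0], "yaw": 0},
    {"dp": [0, 0, 0], "yaw": 0},
    {"dp": [0, 0, 0], "yaw": 0},
    {"dp": [0, 0, 0], "yaw": 0},
  ],
  fingers=-1,
  grip_force=40,
)

```text
clock: 20.12
eef_pos: [550.1, -98.6, 71.6]
tcp_rot: [-3.141, -0.0, -0.402]
contact_force: [-1.1, 0.5, 6.2]
opening: 0.375
grasp_force: 41.0
```

carry_out(
  targets=[
    {"dp": [0, 0, -6], "yaw": 0},
    {"dp": [0, 0, -16], "yaw": 0},
    {"dp": [0, 0, -28], "yaw": 0},
    {"dp": [0, 0, -38], "yaw": 0},
    {"dp": [0, 0, -42], "yaw": 0},
    {"dp": [0, 0, -42], "yaw": 0},
    {"dp": [0, 0, -42], "yaw": 0},
    {"dp": [0, 0, -42], "yaw": 0},
    {"dp": [0, 0, -42], "yaw": 0},
    {"dp": [0, 0, -42], "yaw": 0},
  ],
)

```text
clock: 21.38
eef_pos: [549.8, -98.5, 113.0]
tcp_rot: [3.142, 0.0, -0.402]
contact_force: [0.2, -1.4, -1.6]
opening: 0.37
grasp_force: 40.1
```

Run:
```python
from h import *
for i in range(4):
    im=save('scene','pics/s3.png');s=r.sense();print(s['eef_pos'],s['contact_force'],s['grasp_force'],s['opening'])
```

```text
[549.81843191 -98.54516865 113.08112638] [ 0.83112204  0.86129609 -1.14704476] 40.14239810407162 0.36804916401521526
[549.82852748 -98.52384213 113.10804626] [ 0.09245428  0.12065644 -1.59654141] 40.14302730560303 0.37199021964741735
[549.81844181 -98.53367754 113.11696141] [ 0.18150379 -0.11654949 -1.04398058] 40.141523256897926 0.37326301467384865
[549.83926164 -98.5425101  113.14848432] [ 0.18928303 -0.20759895 -1.22133279] 40.14195308089256 0.36975111904437047
```

The right cat weighs about 1.3 N, so it is the light one and the left is heavy. I put the right cat back.

carry_out(
  targets=[
    {"dp": [0, 0, 10], "yaw": 0},
    {"dp": [0, 0, 22], "yaw": 0},
    {"dp": [0, 0, 30], "yaw": 0},
    {"dp": [0, 0, 35], "yaw": 0},
    {"dp": [0, 0, 38], "yaw": 0},
    {"dp": [0, 0, 40], "yaw": 0},
    {"dp": [0, 0, 41], "yaw": 0},
    {"dp": [0, 0, 41.5], "yaw": 0},
    {"dp": [0, 0, 42], "yaw": 0},
    {"dp": [0, 0, 42], "yaw": 0},
  ],
)

```text
clock: 22.82
eef_pos: [550.0, -98.5, 71.6]
tcp_rot: [-3.141, -0.0, -0.402]
contact_force: [-1.7, 0.7, 4.3]
opening: 0.368
grasp_force: 40.8
```

carry_out(
  targets=[
    {"dp": [0, 0, 0], "yaw": 0},
    {"dp": [0, 0, 0], "yaw": 0},
    {"dp": [0, 0, 0], "yaw": 0},
    {"dp": [0, 0, 0], "yaw": 0},
    {"dp": [0, 0, 0], "yaw": 0},
    {"dp": [0, 0, -20], "yaw": 0},
    {"dp": [0, 0, -60], "yaw": 0},
    {"dp": [0, 0, -110], "yaw": 0},
    {"dp": [0, 0, -155], "yaw": 0},
    {"dp": [0, 0, -170], "yaw": 0},
    {"dp": [0, 0, -170], "yaw": 0},
  ],
  fingers=1,
)

```text
clock: 24.2
eef_pos: [550.1, -98.6, 241.6]
tcp_rot: [-3.141, -0.001, -0.402]
contact_force: [0.0, 0.2, -1.0]
opening: 1.003
grasp_force: 0.0
```

Run:
```python
from h import *
s=r.sense();print(s['eef_pos'],np.degrees(s['tcp_rot']))
go((551,68.3,240),13.4)
```

```text
[550.14074495 -98.61282782 241.60446933] [-1.79981470e+02 -8.14638257e-02 -2.30340396e+01]
dp [ -64.5 -153.9    1.6] n=2.7 yaw -36.4
```

carry_out(
  targets=[
    {"dp": [-15, -35, 0], "yaw": -9},
    {"dp": [-32, -78, 0], "yaw": -18},
    {"dp": [-50, -118, 0], "yaw": -27},
    {"dp": [-60, -145, 0], "yaw": -34},
    {"dp": [-64.5, -154, 1], "yaw": -36.4},
    {"dp": [-64.5, -154, 1], "yaw": -36.4},
    {"dp": [-64.5, -154, 1], "yaw": -36.4},
  ],
)

```text
clock: 25.08
eef_pos: [550.5, 67.5, 239.6]
tcp_rot: [3.141, 0.001, 0.231]
contact_force: [0.5, 0.2, -0.2]
opening: 0.999
grasp_force: 0.0
```

Run:
```python
from h import *
go((551,68.3,71.3),13.4)
im=save('wrist','pics/w5.png')
b=cv2.resize(im[:,:,::-1],None,fx=1.4,fy=1.4);cv2.imwrite('pics/w5b.png',np.clip(b*1.4+12.,0,255).astype(np.uint8))
```

```text
dp [  0.8  -0.7 168.3] n=2.7 yaw -0.2
```

View pics/w5b.png

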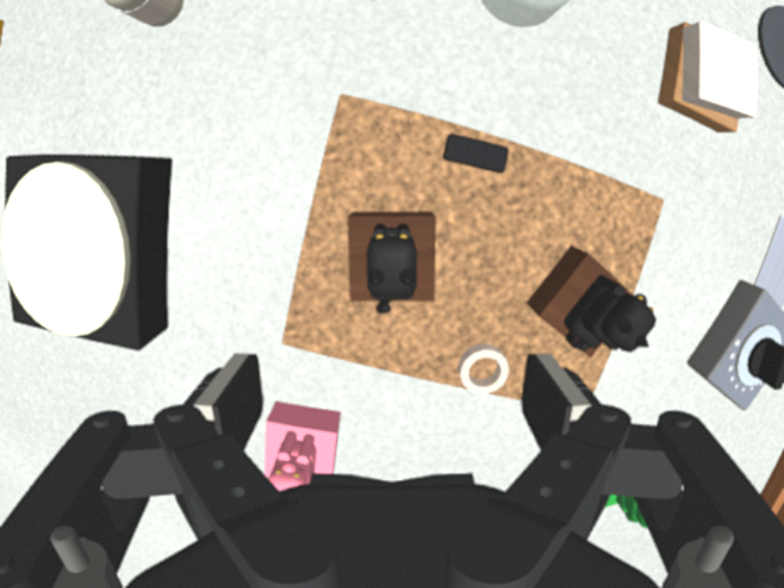

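Both cats stand upright. The left plinth is square to the gripper, centred at about (392,257). I grip it and lift.

carry_out(
  targets=[
    {"dp": [0.5, -0.5, 40], "yaw": 0},
    {"dp": [0.5, -0.5, 85], "yaw": 0},
    {"dp": [0.5, -0.5, 125], "yaw": 0},
    {"dp": [0.5, -0.5, 155], "yaw": 0},
    {"dp": [0.5, -0.5, 168], "yaw": 0},
    {"dp": [0.5, -0.5, 168], "yaw": 0},
    {"dp": [0.5, -0.5, 168], "yaw": 0},
  ],
)

```text
clock: 26.0
eef_pos: [552.0, 68.9, 73.4]
tcp_rot: [3.141, -0.002, 0.233]
contact_force: [1.2, 0.1, -0.1]
opening: 1.004
grasp_force: 0.0
```

carry_out(
  targets=[
    {"dp": [0, 0, 0], "yaw": 0},
    {"dp": [0, 0, 0], "yaw": 0},
    {"dp": [0, 0, 0], "yaw": 0},
    {"dp": [0, 0, 0], "yaw": 0},
    {"dp": [0, 0, 0], "yaw": 0},
    {"dp": [0, 0, 0], "yaw": 0},
  ],
  fingers=-1,
  grip_force=50,
)

```text
clock: 26.75
eef_pos: [551.4, 69.0, 72.6]
tcp_rot: [3.142, -0.001, 0.233]
contact_force: [-1.2, -1.9, 6.6]
opening: 0.368
grasp_force: 52.3
```

carry_out(
  targets=[
    {"dp": [0, 0, -8], "yaw": 0},
    {"dp": [0, 0, -25], "yaw": 0},
    {"dp": [0, 0, -50], "yaw": 0},
    {"dp": [0, 0, -80], "yaw": 0},
    {"dp": [0, 0, -105], "yaw": 0},
    {"dp": [0, 0, -120], "yaw": 0},
    {"dp": [0, 0, -120], "yaw": 0},
    {"dp": [0, 0, -120], "yaw": 0},
  ],
)

```text
clock: 27.75
eef_pos: [550.4, 68.9, 191.4]
tcp_rot: [-3.141, 0.001, 0.233]
contact_force: [-0.4, -0.0, -4.1]
opening: 0.368
grasp_force: 51.3
```

Run:
```python
from h import *
s=r.sense();print(s['eef_pos'],np.degrees(s['tcp_rot']),s['contact_force'])
im=cv2.imread('pics/w4.png')
c=cv2.minEnclosingCircle
P=[atz('top',p,70)[:2] for p in [(109.5,257),(170,257),(139.5,226.5),(139.5,288)]]
m=np.mean(P,0);print(m); go((m[0]+2,m[1]+2,190))
```

```text
[550.44728998  68.93928174 191.3696909 ] [-1.79990625e+02  8.11761431e-02  1.33700095e+01] [-3.53832145e-01 -1.59096519e-03 -4.08824549e+00]
[498.6526802  342.01991617]
dp [  15.2 -279.1    1.4] n=4.5
```

carry_out(
  targets=[
    {"dp": [1, -20, 0], "yaw": 0},
    {"dp": [3, -55, 0], "yaw": 0},
    {"dp": [5, -95, 0], "yaw": 0},
    {"dp": [7, -135, 0], "yaw": 0},
    {"dp": [10, -175, 0], "yaw": 0},
    {"dp": [12, -215, 0], "yaw": 0},
    {"dp": [14, -250, 0], "yaw": 0},
    {"dp": [15, -270, 5], "yaw": 0},
    {"dp": [15, -279, 10], "yaw": 0},
    {"dp": [15, -279, 14], "yaw": 0},
    {"dp": [15, -279, 16], "yaw": 0},
    {"dp": [15, -279, 16], "yaw": 0},
  ],
)

```text
clock: 29.25
eef_pos: [501.4, 343.0, 176.0]
tcp_rot: [3.141, 0.0, 0.232]
contact_force: [-0.4, -0.5, -3.8]
opening: 0.367
grasp_force: 51.1
```

carry_out(
  targets=[
    {"dp": [0, 0, 0], "yaw": 0},
    {"dp": [0, 0, 0], "yaw": 0},
    {"dp": [0, 0, 0], "yaw": 0},
    {"dp": [0, 0, 0], "yaw": 0},
  ],
)

```text
clock: 29.75
eef_pos: [501.2, 343.9, 176.2]
tcp_rot: [-3.142, -0.0, 0.233]
contact_force: [-0.8, -0.8, -4.4]
opening: 0.368
grasp_force: 51.1
```

Run:
```python
from h import *
im=save('scene','pics/s9.png');b=cv2.resize(im[:,:,::-1],None,fx=1.4,fy=1.4);cv2.imwrite('pics/s9b.png',np.clip(b*1.3+8.,0,255).astype(np.uint8))
s=r.sense();print(s['eef_pos'],s['contact_force'],s['qvel'])
```

```text
[501.18854117 343.94748467 176.22990312] [-0.5519051  -0.00688634 -4.30971025] [ 0.00069098  0.00259821 -0.00010253  0.00014093  0.00089375 -0.0007286 ]
```

View pics/s9b.png

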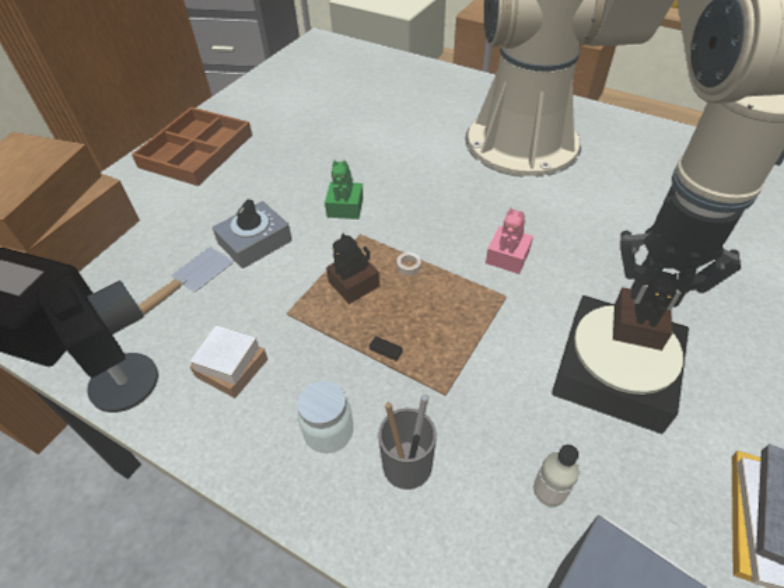

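The scene view shows the heavy cat upright over the disc at (645,310). The light cat stands on the mat at (352,270), and the bystanders are where they were.

```bash
python3 -c "
from rig import r
print(r.sign_off())"
```

```text
the job is handed in; nothing more can be done
None
```

I handed the job in with the dimmer at its clockwise stop, the heavier left cat (about 0.4 kg) held upright about 40 mm above the disc's centre, and the lighter right cat (about 0.13 kg) standing free on the mat; the verdict was not shown.

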